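# Bleed the capacitor modules and lock them in the steel case

## Robot

A 6-joint arm with a two-finger parallel gripper is mounted at the origin on the work surface. World frame = base frame: x ahead of the robot, y to its left, z up, the work surface at z = 0. Lengths are in mm, angles in rad, forces in N, time in s.
With the tool pointing down it reaches from about 300 to 775 mm from the base axis. Payload 14.6 kg.
Tool frame: the origin (TCP) lies between the finger pads; the fingertips stand 19 mm ahead of it and the grasp point (between the pads) is the TCP; z points along the fingers, y is the line along which they close (so a half turn about z gives the same grasp; the last joint's range is limited). The gripper opens to 94 mm and grips with 3 to 60 N. Pads are 16 mm wide; open, the fingers measure 119 mm over their backs; the gripper's body (75 mm by 177 mm) begins 78 mm behind the grasp point.
Start: joints at [-1.186, 0.3, 1.521, -0, 1.321, -0.067], TCP at [240.114, -494.808, 224.446] pointing down, gripper open.
Joint ranges: [-3.03, 3.03], [-0.79, 2.21], [0.23, 2.52], [-1.04, 4.18], [0, 3.07], [-2.55, 2.55]. Speed limits (rad/s): [2.22, 2.22, 2.57, 3.14, 3.14, 3.14].

## Interface

Orientations are given as [roll, pitch, yaw] about the fixed x, y, z axes, in that order (R = Rz(yaw) Ry(pitch) Rx(roll)).
In Python, from cell import monitor, imaging, job, find_in, trace gives the robot as it stands. The module is installed in compiled form; this text tells all that it offers.
- The arm moves only by the tool arm_command, never from a script. Its argument "steps" is a list of rows, each a list of 5 numbers: the opening, from 0 (shut) to 1 (fully open), then the shift along the tool's x, y, z in mm, then the turn about the tool's z in degrees. In form: [[gripper, dx, dy, dz, turn], ...]. A call has 1 to 20 rows; each row is the pose to reach, as a shift and turn from the pose commanded when the call began, along the tool's axes at that moment; what a row does not reach only later rows make up. A row lasts 1/8 s, in which the tool goes at most 62.5 mm and 10.7 degrees, less where a joint would pass 70% of its speed; a pose out of reach is approached as far as the arm can. A call with a gripper value outside its range is refused whole. The fingers move at their own pace and stop on an object; "force" is the grip in N (left out, the last holds). Time passes only in rows, so rows that repeat a pose let the fingers close. It gives the time, the measured TCP pose, the force, the opening and the grip force at its end, in the units of the state.
- monitor.read_state(): the state, without advancing time (a new reading comes with each control period).
- imaging.camera(name): name is "scene" or "top" or "wrist"; returns a dict with "img" (480x640x3 uint8, red, green, blue), "mtx" (3x3 intrinsics, pixels), "view" (4x4, takes a point from world to camera coordinates). Camera axes: x right, y down, z forward; pixel columns grow to the right and rows downward; lengths in mm; the calibration is good to about 2 mm. A picture is of the moment at which its call begins. There is no depth.
- job.sign_off(): hands the job in; it is judged then, once.
Trained networks look in a picture, given as the dict that the camera call returned (one of the last four; its "shot" number tells which), for a name from the list of things; names that differ only in an ending like _2 or _b are one class to them, and where a whole thing is asked for, a point or a joint stands for the part that bears it (a point fixed in the world has none). Each returns a list of dicts, best first, with "p" (0 to 1); they miss things now and then, are a little off and sometimes report something else, mostly with a low value. They report only what shows in the picture. A call takes as long as a camera call. They do not tell look-alikes from the thing itself.
- find_in(picture, target): "rect" ([centre column, centre row, width, height] in pixels, round what is visible of it).
- trace(picture, target): "region" (480x640 bool, what is visible of it) and "rect" ([centre column, centre row, width, height] in pixels, round what is visible of it).
The state is a dict: "clock": time; "joints": joint angles; "qd": joint speeds; "effort": joint torques, N m; "eef_pos": TCP position; "eef_rot": TCP orientation; "wrist_force": force on the tool from outside, world axes, zero at the start; "moment": the same for the moment, N m; "finger_gap": finger opening in mm; "finger_force": force on a finger pad.
Only numpy, scipy, OpenCV 4.12 (cv2) and the standard library are available. Lean on these libraries where they do the work, as an engineer would, in place of code of your own. Each camera call takes 0.05 s, during which the arm holds its last target. There are 200 camera calls.

## Task

Press the free edge of the steel case's lid to release its push-push latch and let the lid spring open. Then take the T-shaped bleeder probe from its rest and, going from the robot's left to its right, set its brass tip on top of the brass stud of each black capacitor module on the bench for about half a second, and lay the probe back on its rest, bar across both posts. Finally put every module flat and right way up on the floor of the case, swing the lid down and press it until it stays latched shut; leave the other things on the bench where they are.

Things in the scene. Friction and masses are not known exactly. Their poses are not given: they have to be found in the camera images.
- case: Grey steel case fixed to the bench, lid on top. Outside 232 mm (x) by 166 mm (y) by 72 mm high, walls and floor 8 mm: inside 216 x 150 mm, about 68 mm high under the shut lid, room for four modules two by two, long sides along the case's x. Origin: centre of underside; z up. Lid hinged along the -y side; dark latch housing, 48 mm wide, stands out 25 mm in the middle of the +y side
- lid (a joint): Angle of the steel lid, rad: 0 shut and latched (level), 1.85 fully open, leaning back past upright on the -y side, -0.044 pressed to its stop. A spring (0.35 N m) opens it in about 2 s. Pressing a latched free edge 8 mm down to the stop (2 to 3 N, more once on the stop) and letting go frees it; swung down (2 N), pressed to the same stop and let go, it rises 7 mm and stays latched at 0
- lid_hinge (a point): Middle of the hinge line (along the case's x), in the case's frame at (0, -83, 80) mm; its axes turn with the lid: y from hinge to free edge, z out of the outer face. Lid 238 mm (x) by 172 mm (y; a tab 60 mm wide reaches 188 mm in the middle), its plate 6 mm thick, lying from the hinge line up; a latch tongue 47 mm long hangs under the tab
- lid_press (a point): Point on the lid's outer (upper) face at the middle of its free edge, above the latch, 165 mm from the hinge line: the place to press
- stand: Aluminium rest fixed to the bench: two upright posts, each 36 mm (x) by 20 mm (y), flat tops 100 mm above the bench, a 60 mm clear gap between them (centres at y = +-40 mm), on a 60 x 110 mm foot. The probe's bar lies across both tops, its shaft hanging midway in the gap. Origin: centre of the foot's underside; z up
- probe: Loose T-shaped bleeder probe, 0.12 kg: a black bar 110 mm (its y) x 20 mm x 20 mm on top, and under the bar's middle a 12 mm shaft ending in a brass tip. Origin: at the tip; z runs up the shaft to the bar, whose underside is 80 mm and top 100 mm above the tip. At rest on the stand the tip is 20 mm above the bench
- probe_tip (a point): The brass tip of the probe (4 mm across), the same point as the probe's origin
- probe_bar (a point): Centre of the probe's bar, 90 mm above the tip: hold it here, fingers across the 20 mm
- module1: Loose capacitor module (0.15 to 0.3 kg), place 1 counted from the robot's left (+y); may be absent. Black block 80 mm (its x) x 50 mm (y) x 22 mm high; on top an upright aluminium grip fin 36 mm long (x), 12 mm thick (y), 30 mm high (to 52 mm above the underside), centred at x = -12 mm; near the +x end a brass stud. Origin: centre of the underside
- module1_stud (a point): Centre of the top face of module1's brass stud (16 mm across, top 28 mm above the module's underside, at x = +29 mm)
- module2: Loose capacitor module (0.15 to 0.3 kg), place 2 counted from the robot's left (+y); may be absent. Black block 80 mm (its x) x 50 mm (y) x 22 mm high; on top an upright aluminium grip fin 36 mm long (x), 12 mm thick (y), 30 mm high (to 52 mm above the underside), centred at x = -12 mm; near the +x end a brass stud. Origin: centre of the underside
- module2_stud (a point): Centre of the top face of module2's brass stud (16 mm across, top 28 mm above the module's underside, at x = +29 mm)
- module3: Loose capacitor module (0.15 to 0.3 kg), place 3 counted from the robot's left (+y); may be absent. Black block 80 mm (its x) x 50 mm (y) x 22 mm high; on top an upright aluminium grip fin 36 mm long (x), 12 mm thick (y), 30 mm high (to 52 mm above the underside), centred at x = -12 mm; near the +x end a brass stud. Origin: centre of the underside
- module3_stud (a point): Centre of the top face of module3's brass stud (16 mm across, top 28 mm above the module's underside, at x = +29 mm)
- module4: Loose capacitor module (0.15 to 0.3 kg), place 4 counted from the robot's left (+y); may be absent. Black block 80 mm (its x) x 50 mm (y) x 22 mm high; on top an upright aluminium grip fin 36 mm long (x), 12 mm thick (y), 30 mm high (to 52 mm above the underside), centred at x = -12 mm; near the +x end a brass stud. Origin: centre of the underside
- module4_stud (a point): Centre of the top face of module4's brass stud (16 mm across, top 28 mm above the module's underside, at x = +29 mm)
There are look-alikes about, which are no part of the job. What is shaped like the probe but orange is not meant.

How it is judged (in metres and radians):
On the way, in this order (a step that is already met when the one before it is completed fails the run):
1. the lid has been freed and stands open (past 1.2 rad) (value of joint lid above 1.2 rad), for 0.2 s.
2. the probe's tip rests on module1's stud (within 9 mm of its centre, in contact, 0.3 s) while the module is still out of the case (distance between probe_tip and module1_stud below 0.009 m and contact force between probe and module1 above 0.2 N and horizontal distance between module1 and case above 0.105 m), for 0.3 s.
3. the probe's tip rests on module2's stud (within 9 mm of its centre, in contact, 0.3 s) while the module is still out of the case (distance between probe_tip and module2_stud below 0.009 m and contact force between probe and module2 above 0.2 N and horizontal distance between module2 and case above 0.105 m), for 0.3 s.
4. the probe's tip rests on module3's stud (within 9 mm of its centre, in contact, 0.3 s) while the module is still out of the case (distance between probe_tip and module3_stud below 0.009 m and contact force between probe and module3 above 0.2 N and horizontal distance between module3 and case above 0.105 m), for 0.3 s.
5. the probe's tip rests on module4's stud (within 9 mm of its centre, in contact, 0.3 s) while the module is still out of the case (distance between probe_tip and module4_stud below 0.009 m and contact force between probe and module4 above 0.2 N and horizontal distance between module4 and case above 0.105 m), for 0.3 s.
6. the probe lies on its rest again, let go (x of probe_tip in the frame of stand between -0.018 and 0.018 m and y of probe_tip in the frame of stand between -0.024 and 0.024 m and z of probe_tip in the frame of stand between 0.012 and 0.028 m and angle between probe's own z axis and vertical below 0.15 rad and linear speed of probe below 0.03 m/s and contact force between the fingers and probe below 0.1 N), for 0.2 s.
At the end, for the whole second after the job is handed in: Every module present lies flat (within 0.15 rad) on the case's floor, the lid is latched shut (within 0.02 rad of 0), and the probe is at rest on its stand: upright, bar across both posts, shaft within 18 mm (x) and 24 mm (y) of the stand's middle (x of module1 in the frame of case between -0.085 and 0.085 m and y of module1 in the frame of case between -0.062 and 0.062 m and z of each of module1, module2, module3, module4 in the frame of case below 0.015 m and angle between each of module1, module2, module3, module4, probe's own z axis and vertical below 0.15 rad and linear speed of each of module1, module2, module3, module4, probe below 0.03 m/s and x of module2 in the frame of case between -0.085 and 0.085 m and y of module2 in the frame of case between -0.062 and 0.062 m and x of module3 in the frame of case between -0.085 and 0.085 m and y of module3 in the frame of case between -0.062 and 0.062 m and x of module4 in the frame of case between -0.085 and 0.085 m and y of module4 in the frame of case between -0.062 and 0.062 m and value of joint lid between -0.02 and 0.02 rad and x of probe_tip in the frame of stand between -0.018 and 0.018 m and y of probe_tip in the frame of stand between -0.024 and 0.024 m and z of probe_tip in the frame of stand between 0.012 and 0.028 m); the robot touches nothing.
It fails at once if another thing on the bench is pushed more than 50 mm from its place (distance of any of can1, can2, can3, driver, reel, heatsink, screw_tray from where it was at the start of the episode above 0.05 m).
Of module1, module2, module3, module4 only 2 to 4 are there at a start; the rules pass over those that are not, and their reading is None.
At some moment in a run one of module1, module2, module3, module4 may be knocked a few centimetres aside while the robot is not near it.
It also fails if it takes over 210 s, if anything falls off the work surface, if the arm or the gripper's body presses on something with over 40 N, if the wrist force passes 120 N, or if a joint passes its speed limit or range.

## Working session

There is one attempt and no reset: what is moved stays moved. The work goes in short steps, Python scripts to look and compute and a tool call to move; the robot and the scene stay as the last step left them, time stands still between calls to the robot, and variables do not carry over. Pictures are saved under pics/ and viewed, at most 14 in all, crops included, and the job is handed in when it is done.

Besides the shell and the picture viewer there is one more tool, called after ">>>" as name(argument=value, ...) on one line, values as JSON. arm_command: Moves the arm, as the interface text tells. Its arguments: {"type":"object","properties":{"steps":{"type":"array","items":{"type":"array","items":{"type":"number"}}},"force":{"type":"number"}},"required":["steps"]}

```bash
mkdir -p pics; python3 - <<'E'
from cell import monitor, imaging
import cv2
s=monitor.read_state(); print({k:s[k] for k in('clock','eef_pos','eef_rot','finger_gap','wrist_force')})
for n in('scene','top'):
    c=imaging.camera(n); cv2.imwrite(f'pics/{n}0.png',c['img'][:,:,::-1]); print(n,c['mtx'].tolist(),c['view'].round(4).tolist(),c['shot'])
E
```

```text
{'clock': 0.0, 'eef_pos': array([ 240.03569241, -494.59268092,  223.90635761]), 'eef_rot': array([-3.14047580e+00, -7.37316851e-05,  4.51828864e-01]), 'finger_gap': 94.23700090013857, 'wrist_force': array([ 0.27441012,  0.15776904, -0.48703818])}
scene [[592.1633541367357, 0.0, 312.2822051317435], [0.0, 592.1633541367357, 246.9882537959892], [0.0, 0.0, 1.0]] [[0.5519, 0.8339, 0.0041, -340.934], [0.7024, -0.4622, -0.5413, -344.9979], [-0.4495, 0.3016, -0.8408, 1509.1109], [0.0, 0.0, 0.0, 1.0]] 1
top [[599.4626537122455, 0.0, 327.31246941877345], [0.0, 599.4626537122455, 240.92509735331586], [0.0, 0.0, 1.0]] [[-0.0062, -1.0, -0.0037, 7.834], [-0.9879, 0.0067, -0.1548, 565.9219], [0.1548, 0.0027, -0.9879, 1274.2024], [0.0, 0.0, 0.0, 1.0]] 2
```

View pics/scene0.png

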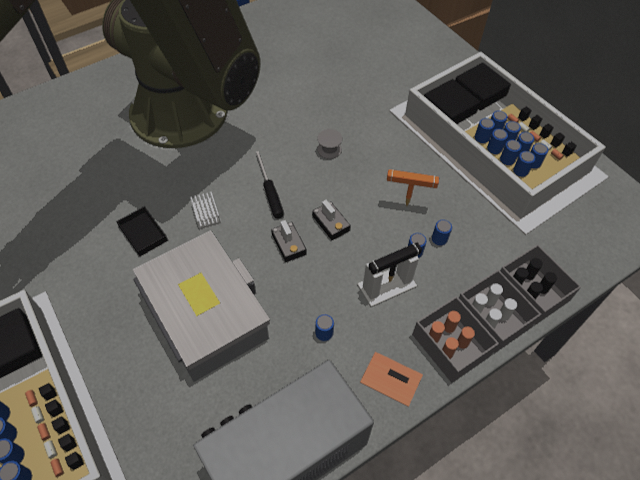

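View pics/top0.png

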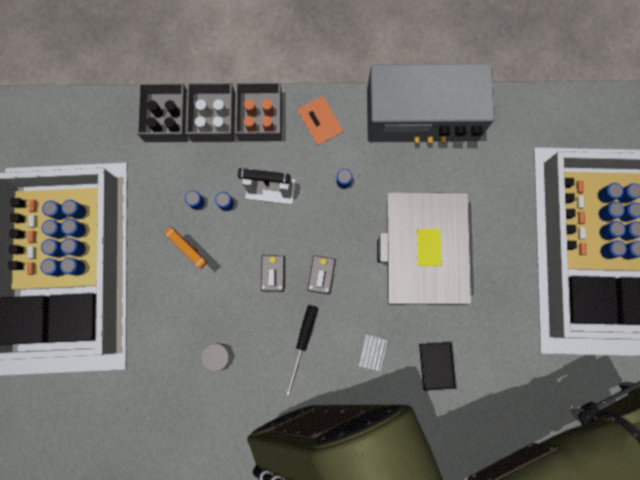

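The top view shows the case at (428,248) with its latch housing on the left (+y) at (384,248). Two modules are at (272,273) and (321,275), with studs on their upper (+x) ends. The probe is on its stand at (266,182), and the orange decoy is at (185,248).

```bash
cat > h.py <<'E'
import numpy as np, cv2
from cell import monitor, imaging, find_in, trace
def ray(c,uv,z):
    R=c['view'][:3,:3];t=c['view'][:3,3];o=-R.T@t
    d=R.T@np.linalg.inv(c['mtx'])@np.array([uv[0],uv[1],1.]);return o+d*(z-o[2])/d[2]
def proj(c,P):
    p=(c['view'][:3,:3]@np.atleast_2d(P).T).T+c['view'][:3,3];q=(c['mtx']@p.T).T;return q[:,:2]/q[:,2:]
def snap(n,f=None):
    c=imaging.camera(n)
    if f: cv2.imwrite('pics/'+f,c['img'][:,:,::-1])
    return c
def brass(c,smin=110):
    h=cv2.cvtColor(c['img'],cv2.COLOR_RGB2HSV);return cv2.inRange(h,(14,smin,70),(32,255,255))
def blobs(m,amin=15):
    n,l,s,ce=cv2.connectedComponentsWithStats(m);return [(ce[i].round(2),s[i][4]) for i in range(1,n) if s[i][4]>=amin]
E
python3 - <<'E'
from h import *
for n in('top','scene'):
    c=snap(n)
    for t,z in(('lid',86),('probe',110),('stand',100),('module1',22),('case',70)):
        for d in trace(c,t)[:5]:
            m=d['region'].astype(np.uint8)
            if m.sum()<20: continue
            r=cv2.minAreaRect(cv2.findNonZero(m)); b=cv2.boxPoints(r)
            print(n,t,round(d['p'],2),np.round(d['rect']),'ctr',ray(c,r[0],z).round(0),'corners',[ray(c,q,z)[:2].round(0).tolist() for q in b])
    for ce,a in blobs(brass(c)): 
        if a<300: print(n,'brass',ce,a,ray(c,ce,28).round(1))
E
```

```text
top lid 0.69 [425. 247. 100. 114.] ctr [ 543. -203.   86.] corners [[665.0, -102.0], [664.0, -313.0], [424.0, -302.0], [425.0, -97.0]]
top lid 0.62 [426. 250.  92. 111.] ctr [ 544. -202.   86.] corners [[665.0, -108.0], [664.0, -304.0], [426.0, -294.0], [427.0, -103.0]]
top probe 0.72 [185. 250.  43.  38.] ctr [543. 301. 110.] corners [[573.0, 350.0], [593.0, 330.0], [513.0, 251.0], [493.0, 272.0]]
top probe 0.66 [265. 177.  56.  25.] ctr [693. 139. 110.] corners [[680.0, 195.0], [716.0, 193.0], [705.0, 83.0], [670.0, 85.0]]
top stand 0.7 [268. 190.  55.  26.] ctr [667. 129. 100.] corners [[695.0, 186.0], [694.0, 72.0], [639.0, 72.0], [640.0, 185.0]]
top module1 0.97 [275. 274.  27.  36.] ctr [500. 126.  22.] corners [[541.0, 152.0], [541.0, 101.0], [460.0, 101.0], [461.0, 151.0]]
top module1 0.8 [323. 276.  27.  40.] ctr [494.  18.  22.] corners [[458.0, 51.0], [540.0, 37.0], [531.0, -15.0], [449.0, -1.0]]
top case 0.86 [424. 248. 100. 116.] ctr [ 546. -205.   70.] corners [[671.0, -103.0], [670.0, -314.0], [425.0, -304.0], [426.0, -98.0]]
top brass [416.5  139.38] 42 [ 802.  -201.1
[... 1177 characters left out ...]
 516. -197.   22.] corners [[381.0, -293.0], [372.0, -81.0], [645.0, -106.0], [640.0, -297.0]]
scene module1 0.58 [332. 218.  36.  41.] ctr [504. 124.  22.] corners [[461.0, 95.0], [449.0, 154.0], [547.0, 152.0], [557.0, 95.0]]
scene case 0.79 [201. 304. 134. 149.] ctr [ 558. -207.   70.] corners [[413.0, -303.0], [406.0, -89.0], [695.0, -117.0], [688.0, -307.0]]
scene case 0.18 [396. 264.  49.  42.] ctr [691. 156.  70.] corners [[660.0, 104.0], [668.0, 223.0], [722.0, 208.0], [713.0, 91.0]]
scene brass [485.88  10.88] 16 [148.1 905.6  28. ]
scene brass [467.63  17.78] 79 [143.1 840.9  28. ]
scene brass [338.14 225.61] 36 [529.4 125.7  28. ]
scene brass [293.27 248.33] 33 [525.2  12.9  28. ]
```

>>> arm_command(steps=[[0,434,-195,-100,26],[0,434,-195,-100,26],[0,434,-195,-100,26],[0,434,-195,-100,26],[0,434,-195,-100,26],[0,434,-195,-100,26],[0,434,-195,-100,26],[0,434,-195,-100,26],[0,434,-195,-100,26],[0,434,-195,-100,26],[0,434,-195,-100,26]])

```text
clock: 2.08
eef_pos: [544.8, -130.9, 324.3]
eef_rot: [3.142, 0.0, -0.003]
wrist_force: [0.1, -0.2, -0.1]
finger_gap: 0.5
finger_force: 0.0
```

```bash
python3 - <<'E'
from h import *
s=monitor.read_state(); print(s['clock'],s['eef_pos'],s['eef_rot'],s['joints'])
c=snap('wrist','w1.png'); R=c['view'][:3,:3]; print('campos',-R.T@c['view'][:3,3],R.round(2).tolist())
E
```

```text
2.075 [ 544.83684928 -130.88975211  324.32232871] [ 3.14157250e+00  2.99379262e-04 -3.49944230e-03] [-3.01084694e-01  2.69921926e-01  1.33037796e+00 -1.07092529e-04
  1.54157308e+00  1.27321422e+00]
campos [ 616.84981156 -129.74050046  484.9974729 ] [[-0.0, -1.0, 0.0], [-0.97, 0.0, 0.25], [-0.25, 0.0, -0.97]]
```

View pics/w1.png

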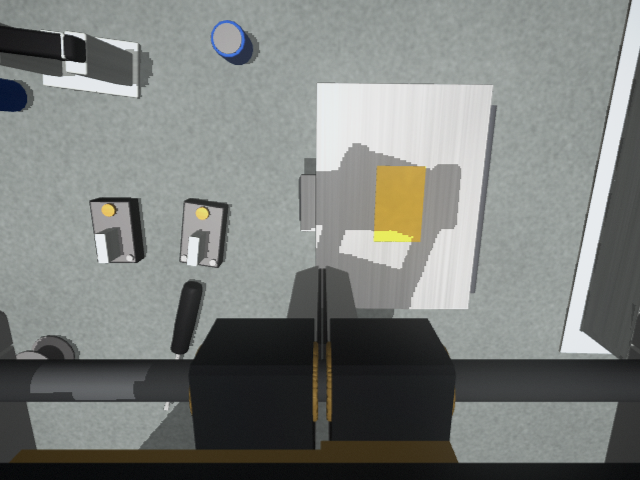

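The wrist view shows the lid's corners at (317,83), (493,84) and (468,308), the tab and latch at (308,200), and studs at (109,210) and (202,213).

```bash
python3 - <<'E'
from h import *
c=snap('wrist')
for p in[(317,83),(493,84),(468,308),(318,265),(304,158),(304,174),(300,230)]: print(p,ray(c,p,86).round(1))
for ce,a in blobs(brass(c)): print('brass',ce,a,ray(c,ce,28).round(1))
for p in[(43,42),(140,44),(138,97),(44,85)]: print('foot',p,ray(c,p,3).round(1))
t=snap('top')
for p in [(388.5,193.5),(468,193.5),(470.5,303.5),(389.5,303.5)]: print('top',p,ray(t,p,86).round(1))
E
```

```text
(317, 83) [ 663.6 -125.3   86. ]
(493, 84) [ 662.3 -296.2   86. ]
(468, 308) [ 425.6 -293.7   86. ]
(318, 265) [ 477.1 -125.3   86. ]
(304, 158) [ 592.  -111.6   86. ]
(304, 174) [ 575.9 -111.4   86. ]
(300, 230) [ 516.5 -106.3   86. ]
brass [398.66 203.27] 3614 [ 534.7 -221.8   28. ]
brass [108.37 209.71] 140 [527.8 127.6  28. ]
brass [202.1 213. ] 127 [523.4  15.   28. ]
brass [314.92 385.73] 333 [ 283.  -119.5   28. ]
brass [328.86 386.27] 321 [ 282.1 -138.5   28. ]
brass [189.91 402.  ] 32 [257.7  53.2  28. ]
brass [453.33 403.5 ] 30 [ 254.3 -310.5   28. ]
foot (43, 42) [718.2 188.9   3. ]
foot (140, 44) [715.8  78.2   3. ]
foot (138, 97) [658.4  87.5   3. ]
foot (44, 85) [672.  196.2   3. ]
top (388.5, 193.5) [ 661.9 -128.4   86. ]
top (468, 193.5) [ 660.7 -299.5   86. ]
top (470.5, 303.5) [ 424.8 -294.7   86. ]
top (389.5, 303.5) [ 425.9 -125.3   86. ]
```

>>> arm_command(steps=[[0,-1,4,50,0],[0,-1,4,110,0],[0,-1,4,160,0],[0,-1,4,200,0],[0,-1,4,212,0],[0,-1,4,218,0],[0,-1,4,222,0],[0,-1,4,225,0],[0,-1,4,227,0],[0,-1,4,228,0],[0,-1,4,228,0]])

```text
clock: 3.6
eef_pos: [545.0, -134.1, 97.5]
eef_rot: [3.141, -0.002, -0.002]
wrist_force: [-0.7, 0.7, 8.4]
finger_gap: 0.5
finger_force: 4.2
```

>>> arm_command(steps=[[0,0,-5,-20,0],[0,0,-40,-50,0],[0,0,-90,-100,0],[0.5,145,-234,-165,-90],[0.5,145,-234,-165,-90],[0.5,145,-234,-165,-90],[0.5,145,-234,-165,-90],[0.5,145,-234,-165,-90],[0.5,145,-234,-165,-90],[0.5,145,-234,-165,-90],[0.5,145,-234,-165,-90],[0.5,145,-234,-165,-90],[0.5,145,-234,-165,-90],[0.5,145,-234,-165,-90]])

```text
clock: 5.35
eef_pos: [689.9, 99.8, 261.4]
eef_rot: [-3.141, -0.0, 1.567]
wrist_force: [-0.3, 0.0, 0.1]
finger_gap: 47.0
finger_force: 0.0
```

```bash
python3 - <<'E'
from h import *
s=monitor.read_state(); print(s['clock'],s['eef_pos'],s['eef_rot'],s['joints'])
a=snap('scene');c=snap('wrist')
cv2.imwrite('pics/a2.png',np.hstack([cv2.resize(a['img'],(400,300)),cv2.resize(c['img'],(400,300))])[:,:,::-1])
b=cv2.cvtColor(c['img'],cv2.COLOR_RGB2GRAY)
for d in trace(c,'probe')[:2]:
    r=cv2.minAreaRect(cv2.findNonZero(d['region'].astype(np.uint8)));print(d['p'],r,[ray(c,q,120).round(1)[:2].tolist() for q in cv2.boxPoints(r)])
E
```

```text
5.35 [689.85594548  99.81508892 261.38116546] [-3.14139823e+00 -1.65250474e-05  1.56707929e+00] [9.11480180e-02 6.29308619e-01 9.64355637e-01 3.48758941e-05
 1.54812038e+00 9.48642549e-02]
0.61 ((330.21160888671875, 173.4996337890625), (27.04452133178711, 141.8169708251953), 7.666804790496826) [[677.6, 87.8], [692.9, 196.3], [712.9, 193.7], [699.4, 84.7]]
```

View pics/a2.png

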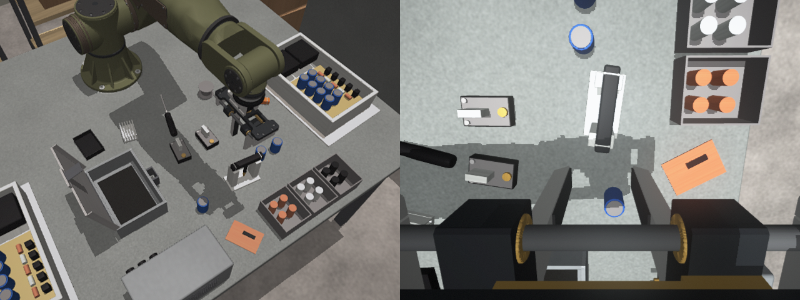

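Lid stands open. The bar centre is at (696,140.5), turned about -7°, and its size of 21 x 110 mm matches.

>>> arm_command(steps=[[0.5,41,6,0,7],[0.5,41,6,50,7],[0.5,41,6,100,7],[0.5,41,6,130,7],[0.5,41,6,151,7],[0.5,41,6,151,7],[0,41,6,151,7],[0,41,6,151,7],[0,41,6,151,7],[0,41,6,151,7],[0,41,6,151,7],[0,41,6,151,7]], force=25)

```text
clock: 7.0
eef_pos: [696.3, 140.8, 111.3]
eef_rot: [3.14, -0.0, 1.447]
wrist_force: [-1.6, -0.8, 5.3]
finger_gap: 19.9
finger_force: 25.0
```

>>> arm_command(steps=[[0,0,0,-40,0],[0,0,0,-90,0],[0,0,0,-110,0],[0,0,0,-110,0]])

```text
clock: 7.5
eef_pos: [696.3, 140.9, 221.7]
eef_rot: [3.139, -0.001, 1.447]
wrist_force: [0.4, 0.0, -1.6]
finger_gap: 19.8
finger_force: 25.0
```

```bash
cat > look.py <<'E'
from h import *
s=monitor.read_state(); print(s['clock'],s['eef_pos'],s['eef_rot'],s['finger_gap'],s['wrist_force'])
for n in('top','scene','wrist'):
    c=snap(n)
    for ce,a in blobs(brass(c)):
        p=ray(c,ce,28)
        if a<300 and 250<p[0]<750 and -120<p[1]<350: print(n,ce,a,p.round(1))
E
python3 look.py
```

```text
7.5 [696.29351431 140.87735437 221.65834727] [ 3.13941510e+00 -6.03703197e-04  1.44667682e+00] 19.761541441203377 [ 0.39034649  0.00332951 -1.58011139]
top [323. 261.] 37 [523.5  14.   28. ]
scene [393.8  191.87] 15 [522.3 283.7  28. ]
scene [428.69 195.5 ] 26 [573.6 342.9  28. ]
scene [407.8 211.4] 20 [582.5 276.   28. ]
scene [338.18 225.65] 34 [529.5 125.7  28. ]
scene [293.27 248.33] 33 [525.2  12.9  28. ]
scene [396.11 248.72] 18 [645.7 194.2  28. ]
wrist [150.47 248.11] 200 [528.8 128.7  28. ]
```

>>> arm_command(steps=[[0,-34.5,-164.5,0,0],[0,-34.5,-164.5,0,0],[0,-34.5,-164.5,0,0],[0,-34.5,-164.5,50,0],[0,-34.5,-164.5,85,0],[0,-34.5,-164.5,96,0],[0,-34.5,-164.5,100,0],[0,-34.5,-164.5,102,0],[0,-34.5,-164.5,103,0],[0,-34.5,-164.5,104,0],[0,-34.5,-164.5,104,0]])

```text
clock: 9.02
eef_pos: [529.3, 127.1, 118.6]
eef_rot: [3.139, -0.001, 1.447]
wrist_force: [-2.9, -0.6, 11.6]
finger_gap: 20.1
finger_force: 25.0
```

>>> arm_command(steps=[[0,0,0,0,0],[0,0,0,0,0],[0,0,0,0,0],[0,0,0,0,0],[0,0,0,-30,0],[0,0,0,-60,0],[0,-40,3,-90,0],[0,-40,3,-90,0]])

```text
clock: 10.02
eef_pos: [527.4, 85.4, 209.4]
eef_rot: [3.137, -0.001, 1.445]
wrist_force: [1.0, 0.3, -2.5]
finger_gap: 19.5
finger_force: 25.0
```

```bash
python3 - <<'E'
from h import *
exec(open('look.py').read().split('\n',1)[1])
cv2.imwrite('pics/w3.png',c['img'][:,:,::-1])
E
```

```text
10.025 [527.44451272  85.39976117 209.35319642] [ 3.13668000e+00 -8.68664506e-04  1.44467235e+00] 19.45755974838131 [ 0.97415875  0.28860132 -2.47955996]
top [322.92 261.03] 36 [523.5  14.2  28. ]
scene [340.37 148.42] 19 [349.  257.7  28. ]
scene [320.83 163.06] 18 [361.3 193.5  28. ]
scene [322.12 205.47] 17 [465.1 127.1  28. ]
scene [338.14 225.61] 36 [529.4 125.7  28. ]
scene [293.27 248.33] 33 [525.2  12.9  28. ]
```

View pics/w3.png

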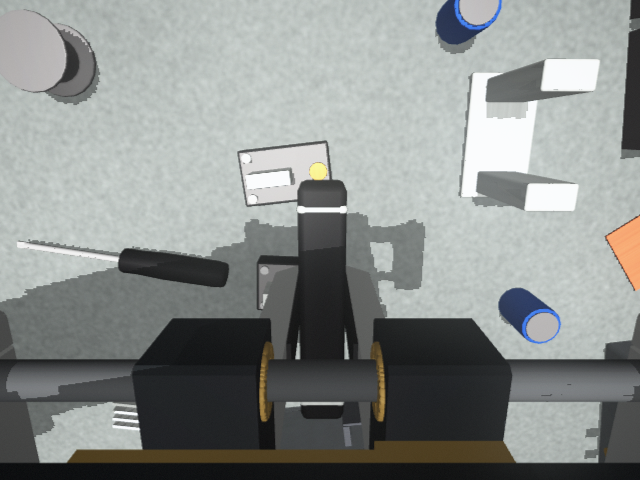

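The wrist view shows the probe held straight, module1 unmoved with its stud at (318,172), and the empty stand at right with post tops at (570,75) and (550,197).

>>> arm_command(steps=[[0,-71.5,5.5,0,0],[0,-71.5,5.5,20,0],[0,-71.5,5.5,70,0],[0,-71.5,5.5,84,0],[0,-71.5,5.5,88,0],[0,-71.5,5.5,90,0],[0,-71.5,5.5,91,0],[0,-71.5,5.5,92,0],[0,-71.5,5.5,92,0],[0,-71.5,5.5,92,0],[0,-71.5,5.5,92,0],[0,-71.5,5.5,92,0],[0,-71.5,5.5,92,0]])

```text
clock: 11.8
eef_pos: [524.8, 15.8, 118.0]
eef_rot: [3.137, -0.001, 1.447]
wrist_force: [-4.6, -0.0, 20.9]
finger_gap: 19.9
finger_force: 25.0
```

```bash
python3 - <<'E'
from h import *
c=snap('scene'); cv2.imwrite('pics/s4.png',cv2.resize(c['img'][190:310,210:370],(800,600),interpolation=2)[:,:,::-1])
E
```

```text
(no output)
```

View pics/s4.png

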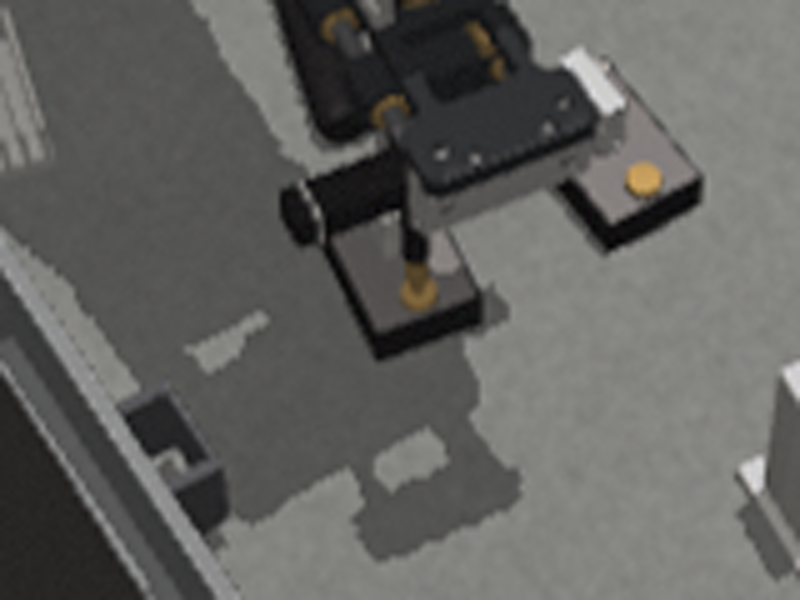

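The tip sits on module2's stud (410,290). Now I return the probe.

>>> arm_command(steps=[[0,0,0,0,0],[0,0,0,-50,0],[0,0,0,-105,0],[0,145,154.5,-105,0],[0,145,154.5,-105,0],[0,145,154.5,-105,0],[0,145,154.5,-105,0],[0,145,154.5,-105,0],[0,145,154.5,-105,0]])

```text
clock: 12.98
eef_pos: [694.0, 140.0, 220.1]
eef_rot: [3.141, -0.0, 1.447]
wrist_force: [-0.5, 0.1, -0.5]
finger_gap: 20.2
finger_force: 25.0
```

```bash
python3 look.py; python3 - <<'E'
from h import *
c=snap('wrist','w5.png')
E
```

```text
12.975 [694.02490068 139.97586558 220.14790214] [ 3.14115874e+00 -5.10655471e-05  1.44688620e+00] 20.20910418726888 [-0.45766013  0.05083791 -0.53820825]
top [323. 261.] 37 [523.5  14.   28. ]
scene [427.41 195.  ] 27 [570.9 341.4  28. ]
scene [406.56 210.56] 16 [579.2 275.2  28. ]
scene [338.09 225.69] 35 [529.5 125.5  28. ]
scene [293.38 248.34] 32 [525.4  13.   28. ]
scene [395.12 247.88] 17 [642.9 193.8  28. ]
wrist [151.58 246.49] 199 [528.6 128.8  28. ]
```

View pics/w5.png

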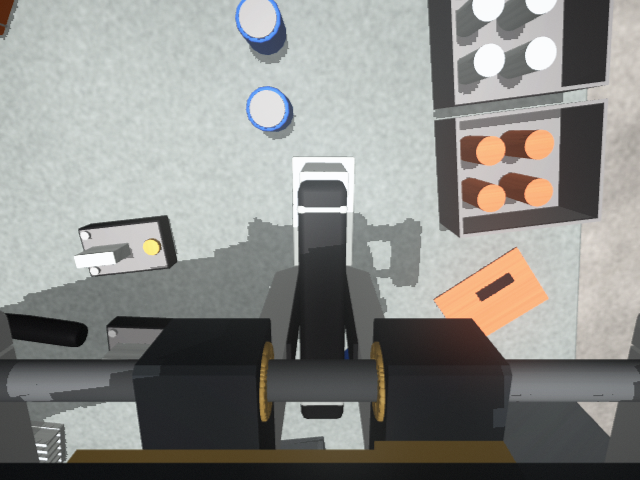

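The bar is lined up over the stand, with its far post at (322,170).

>>> arm_command(steps=[[0,1,2,0,0],[0,1,2,50,0],[0,1,2,90,0],[0,1,2,103,0],[0,1,2,107,0],[0,1,2,109,0],[0,1,2,109.5,0],[0,1,2,109.5,0],[0.45,1,2,109.5,0],[0.45,1,2,109.5,0],[0.45,1,2,109.5,0],[0.45,1,2,109.5,0],[0.45,1,2,109.5,0]])

```text
clock: 14.8
eef_pos: [696.4, 140.7, 109.9]
eef_rot: [-3.141, 0.0, 1.447]
wrist_force: [0.0, 1.0, 0.1]
finger_gap: 42.2
finger_force: 0.0
```

>>> arm_command(steps=[[0.45,0,0,-60,0],[0.45,0,0,-120,0],[0.45,-43,-222,-150,83],[0.45,-43,-222,-150,83],[0.45,-43,-222,-150,83],[0.45,-43,-222,-150,83],[0.45,-43,-222,-150,83],[0.45,-43,-222,-150,83],[0.45,-43,-222,-150,83],[0.45,-43,-222,-150,83],[0.45,-43,-222,-150,83],[0.45,-43,-222,-150,83],[0.45,-43,-222,-150,83]])

```text
clock: 16.42
eef_pos: [470.8, 125.6, 260.0]
eef_rot: [-3.142, 0.0, -0.0]
wrist_force: [0.6, -1.4, 0.3]
finger_gap: 42.4
finger_force: 0.0
```

```bash
cat > mod.py <<'E'
from h import *
s=monitor.read_state(); print(s['clock'],s['eef_pos'],s['eef_rot'])
c=snap('wrist','w6.png')
for ce,a in blobs(brass(c),60):
    if a<800: print('brass',ce,a,ray(c,ce,28).round(1))
for d in trace(c,'module1')[:4]:
    m=d['region'].astype(np.uint8)*255
    w=cv2.bitwise_and(cv2.inRange(c['img'],(190,190,190),(255,255,255)),m)
    print(round(d['p'],2),np.round(d['rect']))
    for k in cv2.findContours(w,0,2)[0]:
        if cv2.contourArea(k)>150:
            r=cv2.minAreaRect(k);print('  white',cv2.contourArea(k),ray(c,r[0],52).round(1),[ray(c,q,52)[:2].round(1).tolist() for q in cv2.boxPoints(r)])
E
python3 mod.py
```

```text
16.425 [470.84291293 125.57084333 259.95961596] [-3.14154245e+00  6.54597692e-07 -2.39255855e-04]
brass [322.21 149.99] 97 [526.3 126.5  28. ]
brass [433.02 152.86] 185 [523.5  15.9  28. ]
brass [ 39.58 191.8 ] 103 [484.2 415.5  28. ]
brass [ 60.73 205.03] 547 [470.5 396.2  28. ]
brass [103.55 233.67] 496 [440.  356.3  28. ]
brass [ 41.13 234.47] 277 [439.1 422.1  28. ]
brass [123.6  245.99] 94 [426.5 337.   28. ]
brass [440.34 386.85] 535 [254.7 -12.2  28. ]
0.75 [426. 180.  68.  80.]
  white 325.0 [483.1  22.2  52. ] [[467.2, 30.0], [501.0, 24.3], [498.8, 14.6], [464.8, 20.1]]
0.65 [320. 177.  50.  78.]
  white 317.0 [486.8 128.6  52. ] [[503.1, 133.3], [503.1, 123.8], [470.2, 123.7], [470.2, 133.5]]
  white 839.5 [523.1 128.6  52. ] [[536.3, 149.0], [536.4, 108.1], [509.7, 107.8], [509.6, 149.4]]
```

View pics/w6.png

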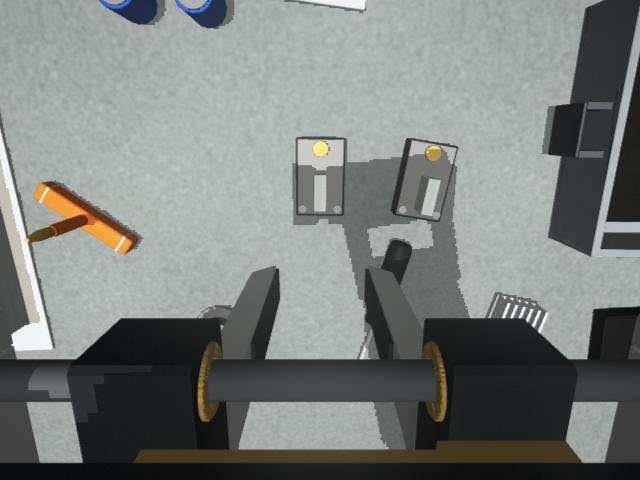

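Module1's fin is at (319,193), pointing along x. Module2's fin is at (430,196), turned about -9.5°. Grasping module1.

>>> arm_command(steps=[[0.45,16,-2.5,60,0],[0.45,16,-2.5,120,0],[0.45,16,-2.5,170,0],[0.45,16,-2.5,205,0],[0.45,16,-2.5,215,0],[0.45,16,-2.5,215,0],[0,16,-2.5,215,0],[0,16,-2.5,215,0],[0,16,-2.5,215,0],[0,16,-2.5,215,0],[0,16,-2.5,215,0],[0,16,-2.5,190,0],[0,16,-2.5,130,0],[0,16,-2.5,80,0],[0,16,-2.5,70,0]], force=30)

```text
clock: 18.4
eef_pos: [487.7, 128.2, 192.7]
eef_rot: [-3.141, -0.004, -0.002]
wrist_force: [0.9, 0.4, -3.9]
finger_gap: 11.8
finger_force: 30.0
```

>>> arm_command(steps=[[0,40,60,0,0],[0,95,120,0,0],[0,95,180,0,0],[0,95,240,0,0],[0,95,300,0,0],[0,95,308,0,0],[0,95,308,0,0],[0,95,308,50,0],[0,95,308,95,0],[0,95,308,125,0],[0,95,308,134,0],[0,95,308,138,0],[0,95,308,139,0],[0,95,308,139,0]])

```text
clock: 20.15
eef_pos: [582.1, -179.4, 53.4]
eef_rot: [3.141, -0.002, -0.001]
wrist_force: [-3.4, 3.6, 7.3]
finger_gap: 11.4
finger_force: 30.0
```

>>> arm_command(steps=[[0.3,0,0,0,0],[0.3,0,0,0,0],[0.3,0,0,0,0],[0.3,0,0,-50,0],[0.3,0,0,-100,0],[0.3,0,0,-150,0],[0.45,-127,-194,-200,10],[0.45,-127,-194,-200,10],[0.45,-127,-194,-200,10],[0.45,-127,-194,-200,10],[0.45,-127,-194,-200,10],[0.45,-127,-194,-200,10],[0.45,-127,-194,-200,10]])

```text
clock: 21.78
eef_pos: [455.0, 13.4, 250.5]
eef_rot: [3.141, 0.001, -0.178]
wrist_force: [0.4, -0.4, -0.2]
finger_gap: 42.1
finger_force: 0.0
```

```bash
python3 mod.py; python3 - <<'E'
from h import *
a=snap('scene');c=snap('wrist')
cv2.imwrite('pics/a7.png',np.hstack([cv2.resize(a['img'],(400,300)),cv2.resize(c['img'],(400,300))])[:,:,::-1])
E
```

```text
21.775 [454.98138309  13.35108519 250.48786987] [ 3.14141160e+00  8.01623133e-04 -1.77615454e-01]
brass [ 12.15 277.01] 391 [437.9 349.9  28. ]
brass [ 30.3  284.89] 101 [426.1 334.3  28. ]
0.93 [506.  36.  58.  69.]
  white 716.0 [ 579.6 -182.4   52. ] [[602.2, -174.9], [600.7, -188.2], [556.3, -190.1], [557.8, -176.3]]
0.81 [309. 168.  51.  74.]
  white 392.5 [482.8  22.1  52. ] [[500.5, 23.9], [498.7, 14.0], [464.8, 20.2], [466.6, 30.4]]
  white 988.0 [516.4  16.2  52. ] [[534.7, 33.8], [527.4, -6.9], [497.7, -1.7], [505.1, 39.8]]
```

View pics/a7.png

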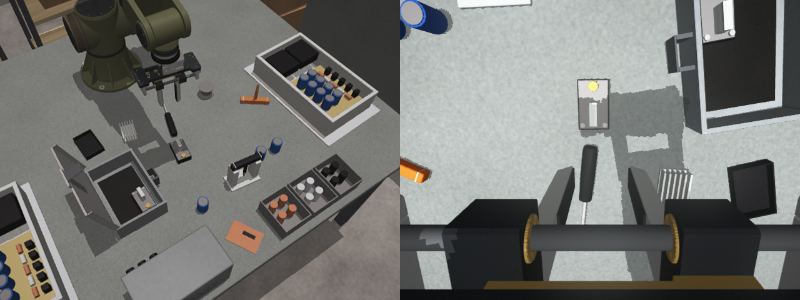

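Both panels look right: module1 is in the case, the probe is on its stand, and module2 is where measured.

>>> arm_command(steps=[[0.45,26,-13.5,60,0],[0.45,26,-13.5,120,0],[0.45,26,-13.5,170,0],[0.45,26,-13.5,198,0],[0.45,26,-13.5,205,0],[0.45,26,-13.5,205,0],[0,26,-13.5,205,0],[0,26,-13.5,205,0],[0,26,-13.5,205,0],[0,26,-13.5,205,0],[0,26,-13.5,205,0],[0,26,-13.5,180,0],[0,26,-13.5,120,0],[0,26,-13.5,70,0],[0,26,-13.5,60,0]])

```text
clock: 23.85
eef_pos: [483.5, 22.9, 193.8]
eef_rot: [-3.141, -0.005, -0.176]
wrist_force: [-0.3, 0.2, -2.2]
finger_gap: 11.8
finger_force: 30.0
```

>>> arm_command(steps=[[0,9,50,0,-10],[0,18,100,0,-10],[0,26,150,0,-10],[0,34.5,200,0,-10],[0,34.5,200,0,-10],[0,34.5,200,0,-10],[0,34.5,200,50,-10],[0,34.5,200,95,-10],[0,34.5,200,125,-10],[0,34.5,200,135,-10],[0,34.5,200,139,-10],[0,34.5,200,140,-10],[0,34.5,200,140,-10]])

```text
clock: 25.48
eef_pos: [482.0, -179.1, 53.6]
eef_rot: [-3.141, -0.001, -0.001]
wrist_force: [-10.8, 9.7, 25.6]
finger_gap: 11.8
finger_force: 30.0
```

>>> arm_command(steps=[[0.3,0,0,0,0],[0.3,0,0,0,0],[0.3,0,0,0,0],[0.3,0,0,-50,0],[0.3,0,0,-110,0],[0.3,0,-10,-170,0],[0,0,-10,-230,0],[0,62,-10,-285,0],[0,62,-10,-285,0],[0,62,-10,-285,0]])

```text
clock: 26.72
eef_pos: [544.0, -170.2, 335.9]
eef_rot: [3.141, -0.0, -0.002]
wrist_force: [0.5, 0.3, -0.4]
finger_gap: 0.5
finger_force: 0.0
```

```bash
python3 - <<'E'
from h import *
s=monitor.read_state(); print(s['clock'],s['eef_pos'],s['eef_rot'])
a=snap('scene');c=snap('wrist')
cv2.imwrite('pics/a8.png',np.hstack([cv2.resize(a['img'][180:420,60:380],(400,300)),cv2.resize(c['img'],(400,300))])[:,:,::-1])
E
```

```text
26.725 [ 544.0103033  -170.17952536  335.94557812] [ 3.14140367e+00 -4.61742688e-04 -1.50601678e-03]
```

View pics/a8.png

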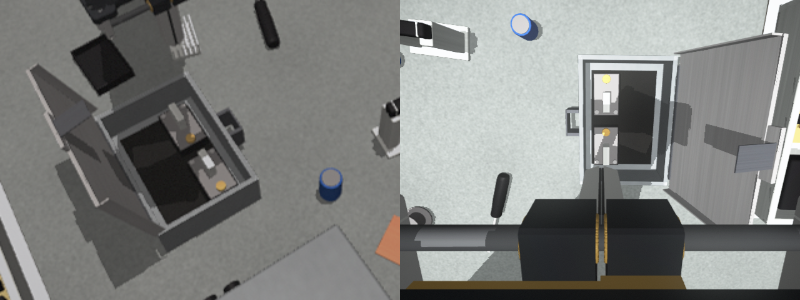

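Both modules lie flat in the case along its +y wall, and the lid is fully open. Next I go behind it.

>>> arm_command(steps=[[0,0,60,0,0],[0,0,120,0,0],[0,0,180,0,0],[0,0,230,0,0],[0,0,230,0,0],[0,0,230,50,0],[0,0,230,92,0],[0,0,230,92,0]])

```text
clock: 27.82
eef_pos: [541.9, -398.8, 240.9]
eef_rot: [-3.138, 0.005, -0.002]
wrist_force: [-0.7, 0.1, 0.3]
finger_gap: 0.2
finger_force: 0.0
```

>>> arm_command(steps=[[0,0,-25,0,0],[0,0,-45,0,0],[0,0,-65,0,0],[0,0,-85,0,0],[0,0,-104,0,0],[0,0,-123,1,0],[0,0,-142,6,0],[0,0,-161,12,0],[0,0,-179,21,0],[0,0,-196,31,0],[0,0,-196,31,0]])

```text
clock: 29.2
eef_pos: [543.2, -202.8, 212.1]
eef_rot: [-3.14, 0.001, -0.001]
wrist_force: [-1.9, -0.3, 1.8]
finger_gap: 0.3
finger_force: 0.8
```

```bash
python3 - <<'E'
from h import *
snap('scene','s9.png')
E
```

```text
(no output)
```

View pics/s9.png

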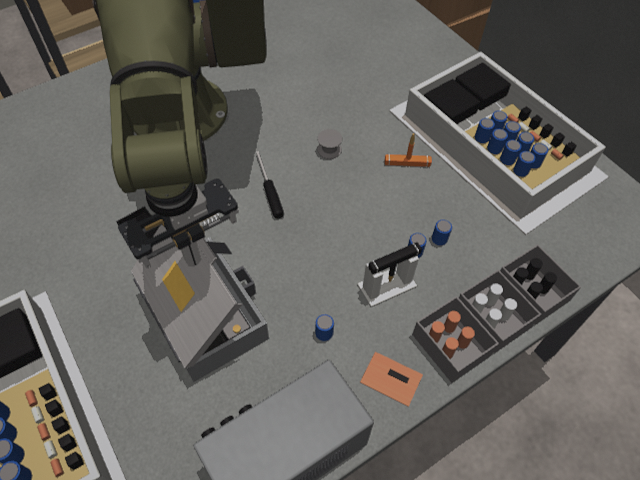

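The lid is halfway down with the fingertip on its outer face. Continuing the arc to the latch.

>>> arm_command(steps=[[0,0,-16,14,0],[0,0,-31,29,0],[0,0,-43,47,0],[0,0,-52,66,0],[0,0,-60,80,0],[0,0,-66,94,0],[0,0,-69,104,0],[0,0,-69,110,0],[0,0,-69,114,0],[0,0,-69,116,0],[0,0,-69,116,0],[0,0,-69,116,0]])

```text
clock: 30.75
eef_pos: [543.6, -135.1, 97.7]
eef_rot: [-3.141, -0.0, -0.002]
wrist_force: [-3.2, 3.4, 8.5]
finger_gap: 0.6
finger_force: 4.4
```

>>> arm_command(steps=[[0,0,0,-20,0],[0,0,0,-60,0],[0,0,0,-120,0],[0,-60,0,-200,0],[0,-120,0,-220,0],[0,-150,0,-220,0],[0,-150,0,-220,0],[0,-150,0,-220,0],[0,-150,0,-220,0],[0,-150,0,-220,0],[0,-150,0,-220,0],[0,-150,0,-220,0],[0,-150,0,-220,0],[0,-150,0,-220,0],[0,-150,0,-220,0]])

```text
clock: 32.62
eef_pos: [393.5, -135.0, 316.9]
eef_rot: [-3.142, -0.0, -0.002]
wrist_force: [-0.5, 0.3, -1.4]
finger_gap: 0.5
finger_force: 0.0
```

```bash
python3 - <<'E'
from h import *
c=snap('scene','s10.png')
E
```

```text
(no output)
```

View pics/s10.png

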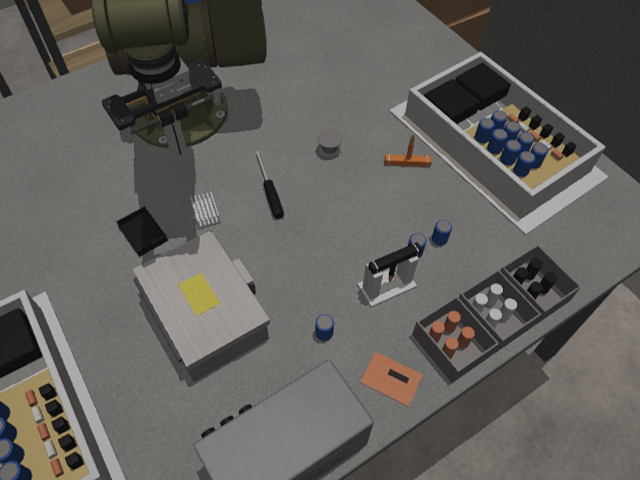

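The lid is shut (label at (199,294), as at the start), the probe lies on its stand at (395,262), and the listed bench items look unmoved. Handing in.

```bash
python3 -c "
from cell import job; print(job.sign_off())"
```

```text
the job is handed in; nothing more can be done
None
```

The job is handed in, with no verdict shown. I touched both modules' studs with the probe, left to right, and laid it back on its rest; both modules are flat in the case and the last picture shows the lid shut. The orange look-alike changed pose during the run: I did not knowingly touch it, and it is not on the must-not-move list.

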